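# Move the charged battery pack from the charger to the work light

## Task

The battery pack in the charger is charged: press its sprung side tab in and, keeping it pressed, lift the pack out without wrenching it. Fit it into the empty bay of the work light with its tab on the same side as the bay's latch window, push it gently fully home and let go so that the tab springs out and latches. Do not force or ram the pack against either bay, and leave the other things on the bench alone.

Things in the scene. Friction and masses are not known exactly. Their poses are not given: they have to be found in the camera images.
- pack: Black battery pack, upright block 46 (x) x 80 (y) x 102 (z) mm, 0.3 to 0.6 kg, grey snap tab on its +x face. Origin: centre of its underside, z up. Plain opposite face at x = -23 mm. Starts latched in the charger's bay, from 44 mm above its underside upward it stands free. Its case gives way when squeezed with more than 45 N per finger.
- tab (a joint): Travel (m) of the pack's sprung tab: 0 = out (latched), 0.006 = fully in, towards the pack's -x. Spring 5 N at 0, 10.4 N at 6 mm. Low on the tab a catch 22 mm wide stands 5 mm proud of the pack's +x face, flat top 32 mm above the underside, sloped below. It hooks under the lip in a bay's +x wall and is sure to clear it when pressed 5.5 mm.
- tab_pad (a point): Centre of the tab's upright press pad, moves with it, axes as the pack's. Pad 24 mm wide (y), 54 to 92 mm above the pack's underside; its face is 31 mm from the pack's middle plane when out, 25 mm when in (pack plus pad 54 mm, then 48 mm across). Pinching pad and plain opposite face together presses the tab and grips the pack at once.
- charger: Grey charger fixed to the bench: bay around its origin (on the bench) and, from 55 to 122 mm on its +y side, a block 48 mm high. z up, x towards the bay wall with the latch window. Its plastic cracks when the pack bears on it in any direction with more than 35 N.
- charger_bay (a point): Centre of the bay's inner floor, 8 mm above the bench, axes as the charger's. Inside 49 (x) x 83 (y) mm, 1.5 mm clearance a side; walls 9 mm; rim 44 mm above the floor; the mouth flares 6.5 mm a side at 45 degrees over its top 6.5 mm. The lip's lower edge is 33.5 mm above the floor, 1.5 mm over the catch of a pack fully home.
- worklight: Work light fixed to the bench: same kind of bay around its origin (on the bench), starts empty; its flood head, up to 105 mm above the bench, stands from 58 to 165 mm on its +y side. z up, x towards the bay wall with the latch window. Its plastic cracks when the pack bears on it with more than 35 N.
- light_bay (a point): Centre of the inner floor of the work light's bay, 8 mm above the bench; axes as the work light's, sizes, flare and lip the same as the charger's bay. The pack goes in with its x along this x (tab at the window side).
- spare_cell: Bystander, leave alone: small flat black block 44 x 60 x 38 mm, lies on the bench. Origin at its underside.
- spray_can: Bystander, leave alone: upright can 56 mm across, 150 mm high. Origin at its underside.
- wrench: Bystander, leave alone: steel wrench 190 mm long, lying.
- driver: Bystander, leave alone: screwdriver 200 mm long, lying.
- tape: Bystander, leave alone: tape measure 64 x 36 x 60 mm, standing. Origin at its underside.
- mug: Bystander, leave alone: white mug 82 mm across, 95 mm high. Origin at its underside.

How it is judged:
On the way, in this order (a step that is already met when the one before it is completed fails the run):
1. the tab is pressed in while the pack still sits home in the charger (value of joint tab above 0.0045 m and z of pack in the frame of charger_bay below 0.003 m and horizontal distance between pack and charger_bay below 0.005 m), for 0.1 s.
2. the pack is lifted clear of the charger's bay (z of pack in the frame of charger_bay above 0.046 m), for 0.1 s.
At the end, for the whole second after the job is handed in: The pack stands fully home in the work light's bay (underside within 3 mm of its floor, centre within 5 mm, upright within 0.06 rad, turned as the bay within 0.1 rad, tab towards the bay's +x side), its tab sprung out (joint under 1.5 mm), at rest and released (z of pack in the frame of light_bay between -0.003 and 0.003 m and horizontal distance between pack and light_bay below 0.005 m and value of joint tab below 0.0015 m and angle between pack's own z axis and vertical below 0.06 rad and angle between the x axis of pack and the x axis of light_bay, either way round below 0.1 rad and x of tab_pad in the frame of light_bay above 0.02 m and linear speed of pack below 0.02 m/s); the robot touches nothing.
It fails at once if the pack bears on the charger with more than 35 N (contact force between pack and charger above 35 N).
It fails at once if the pack bears on the work light with more than 35 N (contact force between pack and worklight above 35 N).
It fails at once if the pack is squeezed with more than 45 N per finger (90 N over both) (contact force between the fingers and pack above 90 N).
It fails at once if a bystander is moved by more than 20 mm (distance of any of spare_cell, spray_can, wrench, driver, tape, mug from where it was at the start of the episode above 0.02 m).
It also fails if it takes over 51 s, if anything falls off the work surface, if the arm or the gripper's body presses on something with over 40 N, if the wrist force passes 120 N, or if a joint passes its speed limit or range.

## Robot

A 7-joint arm with a two-finger parallel gripper is mounted at the origin on the work surface. World frame = base frame: x ahead of the robot, y to its left, z up, the work surface at z = 0. Lengths are in m, angles in rad, forces in N, time in s.
With the tool pointing down it reaches from about 0.4 to 0.85 m from the base axis. Payload 10.4 kg.
Tool frame: the origin (TCP) lies midway between the tips of the shut fingers; the grasp point (between the pads) lies 19 mm behind it; y points along the fingers, x is the direction in which the jaws open and shut, and the axes are right-handed (so a half turn about y gives the same grasp; the last joint's range is limited). The gripper opens to 87 mm and grips with 3 to 60 N. Pads are 19 mm wide; open, the fingers measure 117 mm over their backs; the gripper's body (75 mm by 190 mm) begins 51 mm behind the grasp point.
Start: joints at [1.163, 0.332, -0.065, 1.46, 0.022, 1.35, -0.088], TCP at [0.235, -0.579, 0.223] pointing down, gripper open.
Joint ranges: [-2.6, 2.6], [-0.5, 2.12], [-1.47, 1.34], [0.16, 2.42], [-1.27, 4.41], [0.06, 2.06], [-2.6, 2.6]. Speed limits (rad/s): [2.22, 2.22, 2.79, 2.79, 3.14, 3.14, 3.14].

## Interface

Orientations are given as a unit quaternion [x, y, z, w].
In Python, from bench import * gives the robot as it stands.
- The arm moves only by the tool jog_arm, never from a script. Its argument "commands" is a list of rows, each an object with "translation": the shift along the world's x, y, z in mm, a list of three; "twist": the turn about the world's z in rad. A call has 1 to 20 rows; each row shifts and turns the commanded pose from where the row before left it; what a row does not reach is not made up. A row lasts 1/10 s, in which the tool goes at most 50 mm and 8.59 degrees, less where a joint would pass 70% of its speed; a pose out of reach is approached as far as the arm can. A call is refused whole if a number of a shift passes 50 or a number of a turn 0.15, either way. A call with a gripper value outside its range is refused whole. "grip" is the closure, from 0 (fully open) to 1 (shut), set as the call begins (left out, the last holds). The fingers move at their own pace and stop on an object; "grip_force" is the grip in N (left out, the last holds). Time passes only in rows, so rows that do not move let the fingers close. It gives the time, the measured TCP pose, the force and the opening at its end, in the units of the state.
- read_state(): the state, without advancing time (a new reading comes with each control period).
- camera(name): name is "scene" or "top"; returns a dict with "img" (480x640x3 uint8, red, green, blue), "fx", "fy", "cx", "cy" (pixels), "cam_to_world" (4x4, takes a point from camera to world coordinates). Camera axes: x right, y down, z forward; pixel columns grow to the right and rows downward; lengths in m; the calibration is good to about 2 mm. A picture is of the moment at which its call begins. There is no depth.
- close_job(): hands the job in, once; it reports no verdict.
The state is a dict: "time": time; "joint_positions": joint angles; "joint_vel": joint speeds; "joint_torque": joint torques, N m; "ee_pos": TCP position; "eef_rot": TCP orientation; "ft_force": force on the tool from outside, world axes, zero at the start; "torque": the same for the moment, N m; "width": finger opening in m.
Only numpy, scipy, OpenCV 4.12 (cv2) and the standard library are available. Lean on these libraries where they do the work, as an engineer would, in place of code of your own. Each camera call takes 0.05 s, during which the arm holds its last target.

## Working session

There is one attempt and no reset: what is moved stays moved. The work goes in short steps, Python scripts to look and compute and a tool call to move; the robot and the scene stay as the last step left them, time stands still between calls to the robot, and variables do not carry over. Pictures are saved under pics/ and viewed, and the job is handed in when it is done.

Besides the shell and the picture viewer there is one more tool, called by a JSON object that holds its "api" and its "payload". jog_arm: Moves the arm, as the interface text tells. Its arguments: {"type":"object","properties":{"commands":{"type":"array"},"grip":{"type":"number"},"grip_force":{"type":"number"}},"required":["commands"]}

```bash
mkdir -p pics; ls
python3 - <<'E'
from bench import *
import cv2
s=read_state(); print({k:s[k] for k in ("time","ee_pos","eef_rot","ft_force","width")})
for n in ("scene","top"):
    c=camera(n); cv2.imwrite(f"pics/{n}0.png",c["img"][:,:,::-1]); print(n,c["fx"],c["fy"],c["cx"],c["cy"],c["cam_to_world"])
E
```

```text
pics
{'time': 0.0, 'ee_pos': array([ 0.23443859, -0.57893543,  0.22172919]), 'eef_rot': array([-0.58611454,  0.39561295, -0.39471898,  0.58664901]), 'ft_force': array([-0.21522123, -0.53623761,  0.58460771]), 'width': 0.08706993681215165}
scene 484.79273564410624 484.79273564410624 319.79466471466 240.8447560388621 [[ 0.14190125  0.58374207 -0.79944308  1.62829457]
 [ 0.98984296 -0.07661364  0.11975505 -0.15010556]
 [ 0.00865781 -0.80831649 -0.58868455  0.85816459]
 [ 0.          0.          0.          1.        ]]
top 574.4008941662324 574.4008941662324 321.29061753811453 243.23360997450703 [[ 3.96247043e-02 -9.75773068e-01  2.15166916e-01  2.89624126e-01]
 [-9.99214633e-01 -3.86985503e-02  8.51702116e-03  1.41579968e-02]
 [ 1.59678634e-05 -2.15335416e-01 -9.76540147e-01  1.39320095e+00]
 [ 0.00000000e+00  0.00000000e+00  0.00000000e+00  1.00000000e+00]]
```

View pics/scene0.png

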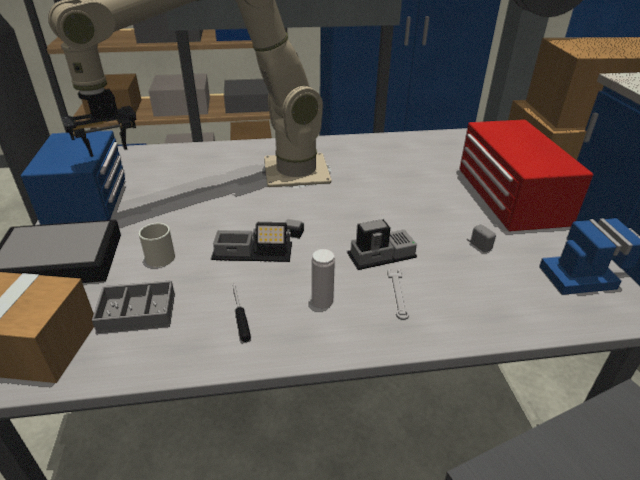

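View pics/top0.png

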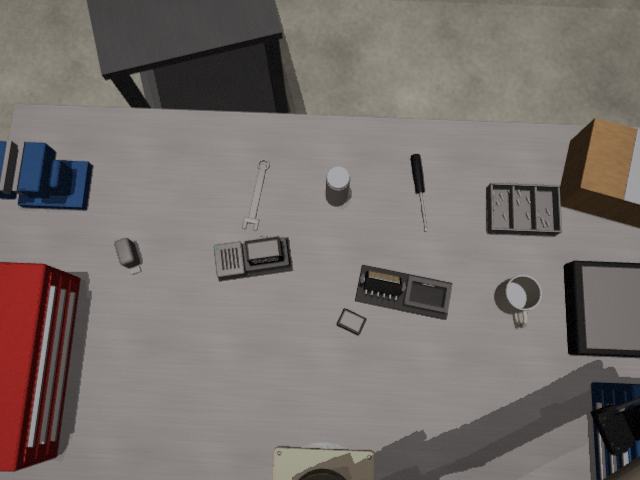

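The scene view shows the charger with the pack at (372,240) and the work light at (252,240). In the top view they are at (255,257) and (403,292). The light's empty bay is near (428,293), the spare cell at (351,321) and the can at (338,180). I'll zoom in next.

Run:
```python
import cv2
t=cv2.imread("pics/top0.png"); s=cv2.imread("pics/scene0.png")
cv2.imwrite("pics/c1.png",cv2.resize(t[225:290,205:305],None,fx=8,fy=8,interpolation=cv2.INTER_CUBIC))
cv2.imwrite("pics/c2.png",cv2.resize(t[255:330,350:460],None,fx=7,fy=7,interpolation=cv2.INTER_CUBIC))
cv2.imwrite("pics/c3.png",cv2.resize(s[212:272,340:425],None,fx=8,fy=8,interpolation=cv2.INTER_CUBIC))
cv2.imwrite("pics/c4.png",cv2.resize(s[212:267,205:305],None,fx=8,fy=8,interpolation=cv2.INTER_CUBIC))
```

```text
(no output)
```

View pics/c1.png

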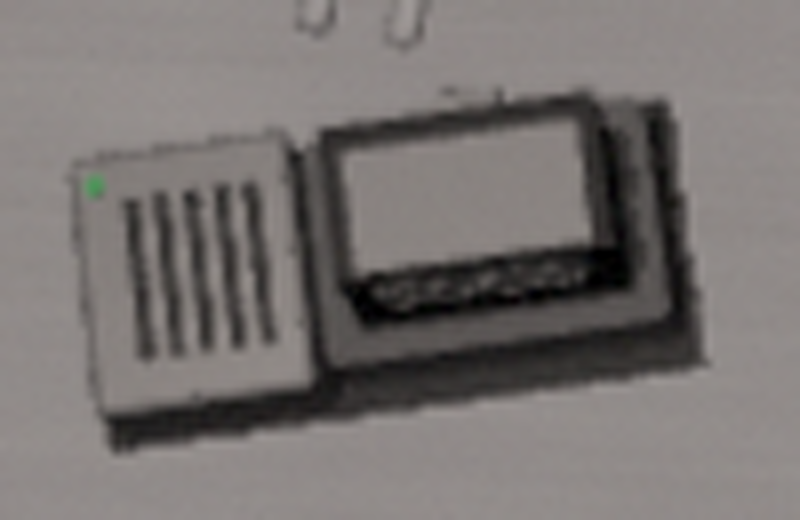

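View pics/c2.png

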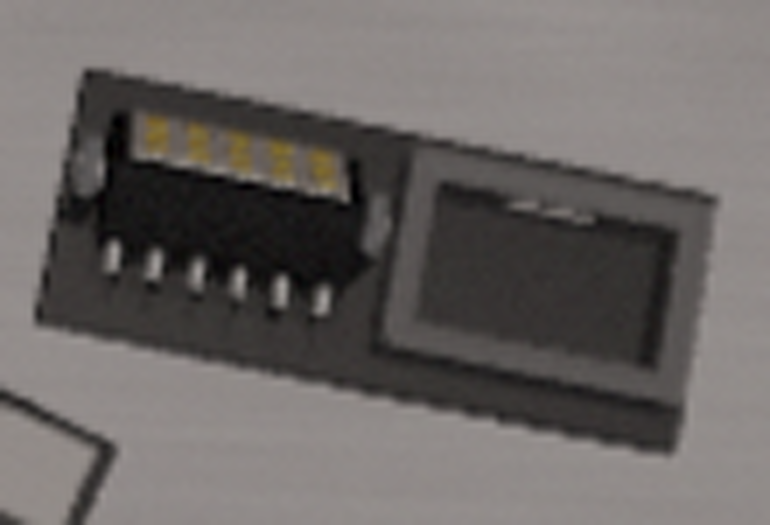

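View pics/c3.png

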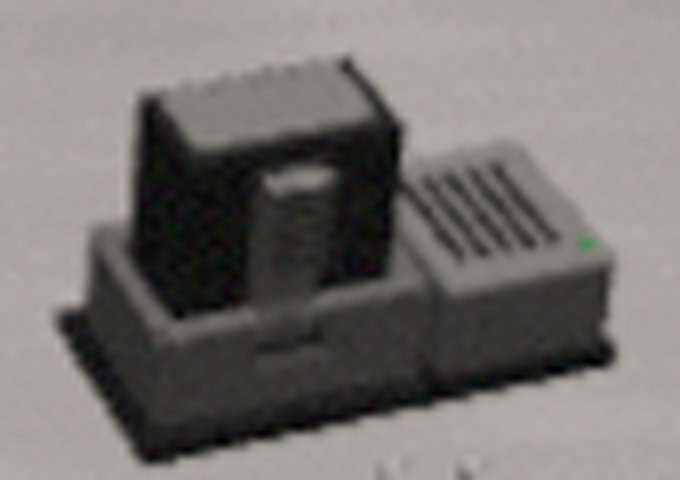

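View pics/c4.png

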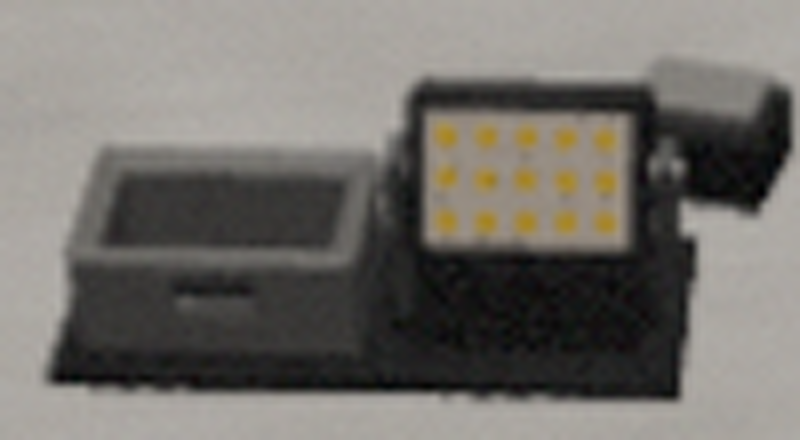

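```bash
cat > h.py <<'E'
import numpy as np, cv2
from scipy.ndimage import map_coordinates
from bench import *
def grab(n,k=3):
    cs=[camera(n) for _ in range(k)]
    c=dict(cs[0]); c["img"]=np.mean([x["img"].astype(float) for x in cs],0); c["g"]=c["img"].mean(2); return c
def edge(c,p0,p1,hw=3,sign=0,trim=.12):
    # p in image px; sign + = brighter along the left-normal n=(−dy,dx)
    p0=np.array(p0,float);p1=np.array(p1,float);d=p1-p0;L=np.hypot(*d);d/=L;n=np.array([-d[1],d[0]])
    ts=np.linspace(trim*L,(1-trim)*L,max(8,int(L*2)));o=np.arange(-hw,hw+.01,.1)
    pts=[];
    for t in ts:
        q=p0+d*t+o[:,None]*n
        v=cv2.GaussianBlur(map_coordinates(c["g"],[q[:,1],q[:,0]],order=1)[None],(0,0),4)[0] if False else map_coordinates(c["g"],[q[:,1],q[:,0]],order=3)
        g=np.gradient(np.convolve(np.pad(v,4,'edge'),np.ones(9)/9,'valid'))
        g=np.abs(g) if sign==0 else g*sign
        i=g.argmax()
        pts.append(p0+d*t+o[i]*n)
    vx,vy,x0,y0=cv2.fitLine(np.array(pts,np.float32),cv2.DIST_HUBER,0,.01,.01).ravel()
    r=np.abs((np.array(pts)-[x0,y0])@[-vy,vx])
    return np.array([x0,y0]),np.array([vx,vy]),np.median(r)
def meet(a,b):
    A=np.c_[a[1],-b[1]];s=np.linalg.solve(A,b[0]-a[0]);return a[0]+s[0]*a[1]
def ray(c,p):
    T=np.array(c["cam_to_world"]);v=T[:3,:3]@[(p[0]-c["cx"])/c["fx"],(p[1]-c["cy"])/c["fy"],1];return T[:3,3],v
def onz(c,p,z):
    o,v=ray(c,p);return o+v*(z-o[2])/v[2]
def proj(c,P):
    T=np.array(c["cam_to_world"]);q=T[:3,:3].T@(np.array(P)-T[:3,3]);return np.array([c["fx"]*q[0]/q[2]+c["cx"],c["fy"]*q[1]/q[2]+c["cy"]])
def cr(x,y,f,ox,oy): return ((x+.5)/f-.5+ox,(y+.5)/f-.5+oy)
E
cat > m1.py <<'E'
from h import *
t=grab("top");s=grab("scene")
np.save("t.npy",t,allow_pickle=True);np.save("s.npy",s,allow_pickle=True)
def quad(c,pts,z,name):
    E=[edge(c,pts[i],pts[(i+1)%4]) for i in range(4)]
    C=[onz(c,meet(E[i-1],E[i]),z) for i in range(4)]
    print(name,"res",[round(float(e[2]),2) for e in E]);print(np.round(np.array(C)*1e3,1)[:,:2].tolist(),"mean",np.round(np.mean(C,0)*1e3,1))
    for i in range(4):
        d=C[(i+1)%4]-C[i];print("  len %.1f ang %.3f"%(np.hypot(*d[:2])*1e3,np.arctan2(d[1],d[0])))
c2=lambda x,y:cr(x,y,7,350,255)
c1=lambda x,y:cr(x,y,8,205,225)
c3=lambda x,y:cr(x,y,8,340,212)
c4=lambda x,y:cr(x,y,8,205,212)
quad(t,[c2(415,145),c2(715,200),c2(685,405),c2(385,350)],.052,"light rim top")
quad(s,[c4(98,150),c4(378,155),c4(360,265),c4(70,260)],.052,"light rim scene")
quad(t,[c1(78,160),c1(285,132),c1(315,385),c1(105,412)],.048,"chg block top")
quad(t,[c1(320,130),c1(590,95),c1(608,247),c1(348,280)],.110,"pack top top")
quad(s,[c3(150,95),c3(345,62),c3(400,122),c3(195,155)],.110,"pack top scene")
e1=edge(t,c1(335,365),c1(670,315));e2=edge(t,c1(660,110),c1(672,310))
print("chg corner -x-y",np.round(1e3*onz(t,meet(e1,e2),.052),1),e1[2],e2[2])
a=onz(t,e1[0],.052);b=onz(t,e1[0]+e1[1]*10,.052);print("ang",np.arctan2(*(b-a)[1::-1]))
E
python3 m1.py
```

```text
light rim top res [0.12, 0.08, 0.09, 0.1]
[[519.5, -184.3], [502.7, -286.2], [431.7, -274.0], [448.2, -172.5]] mean [ 475.5 -229.3   52. ]
  len 103.3 ang -1.735
  len 72.1 ang 2.971
  len 102.9 ang 1.409
  len 72.3 ang -0.165
light rim scene res [0.77, 0.31, 0.06, 0.08]
[[437.2, -274.8], [478.8, -174.6], [516.4, -184.2], [501.5, -284.5]] mean [ 483.4 -229.5   52. ]
  len 108.5 ang 1.177
  len 38.8 ang -0.249
  len 101.4 ang -1.718
  len 65.0 ang 2.993
chg block top res [0.16, 0.08, 0.11, 0.19]
[[573.5, 286.0], [584.5, 220.7], [507.2, 206.5], [494.7, 271.4]] mean [540.  246.2  48. ]
  len 66.2 ang -1.404
  len 78.6 ang -2.960
  len 66.2 ang 1.761
  len 80.2 ang 0.183
pack top top res [0.11, 0.11, 0.11, 0.04]
[[572.1, 196.4], [584.8, 129.3], [541.6, 121.2], [529.1, 188.5]] mean [556.9 158.8 110. ]
  len 68.3 ang -1.385
  len 44.0 ang -2.958
  len 68.4 ang 1.753
  len 43.7 ang 0.181
pack top scene res [0.11, 0.08, 0.07, 0.04]
[[543.3, 119.3], [528.5, 192.7], [568.4, 199.7], [581.4, 127.8]] mean [555.4 159.9 110. ]
  len 74.9 ang 1.770
  len 40.5 ang 0.175
  len 73.1 ang -1.391
  len 39.0 ang -2.922
chg corner -x-y [532.1  94.6  52. ] 0.08570394192898846 0.2716913519249734
ang -1.386804381543134
```

Run:
```python
from h import *
from scipy.spatial.transform import Rotation as R
s=read_state();M=R.from_quat(s["eef_rot"]).as_matrix();print(np.round(M,3),np.arctan2(M[1,0],M[0,0]),s["time"])
t=np.load("t.npy",allow_pickle=True).item()
for n,p,z in(("can",(338,180),.15),("mug",(520,293),.095),("spare",(351,321),.038)):print(n,onz(t,p,z))
```

```text
[[ 0.375 -0.     0.927]
 [-0.927  0.     0.375]
 [-0.    -1.    -0.   ]] -1.1860536276722753 0.4
can [ 0.71201903 -0.0070963   0.15      ]
mug [ 0.47790309 -0.43002328  0.095     ]
spare [ 0.40431163 -0.05106785  0.038     ]
```

{"api": "jog_arm", "payload": {"commands": [{"translation": [8, 20, 0], "twist": 0.04}, {"translation": [16, 37, 0], "twist": 0.07}, {"translation": [16, 37, 0], "twist": 0.07}, {"translation": [16, 37, 0], "twist": 0.07}, {"translation": [16, 37, 0], "twist": 0.07}, {"translation": [16, 37, 0], "twist": 0.07}, {"translation": [16, 37, 0], "twist": 0.07}, {"translation": [16, 37, 0], "twist": 0.07}, {"translation": [16, 37, 0], "twist": 0.07}, {"translation": [16, 37, 0], "twist": 0.07}, {"translation": [16, 37, 0], "twist": 0.07}, {"translation": [16, 37, 0], "twist": 0.07}, {"translation": [16, 37, 0], "twist": 0.07}, {"translation": [16, 37, 0], "twist": 0.07}, {"translation": [16, 37, 0], "twist": 0.07}, {"translation": [16, 37, 0], "twist": 0.07}, {"translation": [16, 37, 0], "twist": 0.07}, {"translation": [16, 37, 0], "twist": 0.07}, {"translation": [16, 37, 0], "twist": 0.07}, {"translation": [16, 37, 0], "twist": 0.07}], "grip": 0, "grip_force": 3}}

```text
time: 2.4
ee_pos: [0.5473, 0.145, 0.2227]
eef_rot: [0.704, 0.066, -0.065, -0.704]
ft_force: [0.5, 0.3, 0.3]
width: 0.0873
```

{"api": "jog_arm", "payload": {"commands": [{"translation": [5, 8, -20]}, {"translation": [4, 6, -20]}, {"translation": [0, 0, 0]}, {"translation": [0, 0, 0]}]}}

```text
invalid input at $.commands[0]: expected keys translation, twist
```

```bash
cat > st.py <<'E'
from h import *
from scipy.spatial.transform import Rotation as R
s=read_state();M=R.from_quat(s["eef_rot"]).as_matrix();print(s["time"],np.round(s["ee_pos"]*1e3,2),"yaw %.4f"%np.arctan2(M[1,0],M[0,0]),"tilt",np.round(M[:2,1],4),"F",np.round(s["ft_force"],2),"T",np.round(s["torque"],2),"w %.2f"%(s["width"]*1e3))
E
python3 st.py
python3 - <<'E'
from h import *
s=grab("scene",1);t=grab("top",1)
a=cv2.resize(s["img"][120:280,300:460],None,fx=4,fy=4,interpolation=cv2.INTER_CUBIC)[:580,:,::-1];cv2.imwrite("pics/d1.png",np.clip(a,0,255))
E
```

```text
2.4 [547.26 145.03 222.74] yaw 0.1861 tilt [ 0.0007 -0.    ] F [0.48 0.31 0.29] T [-0.03 -0.06 -0.02] w 87.29[ WARN:0@11.453] global loadsave.cpp:1063 imwrite_ Unsupported depth image for selected encoder is fallbacked to CV_8U.
```

View pics/d1.png

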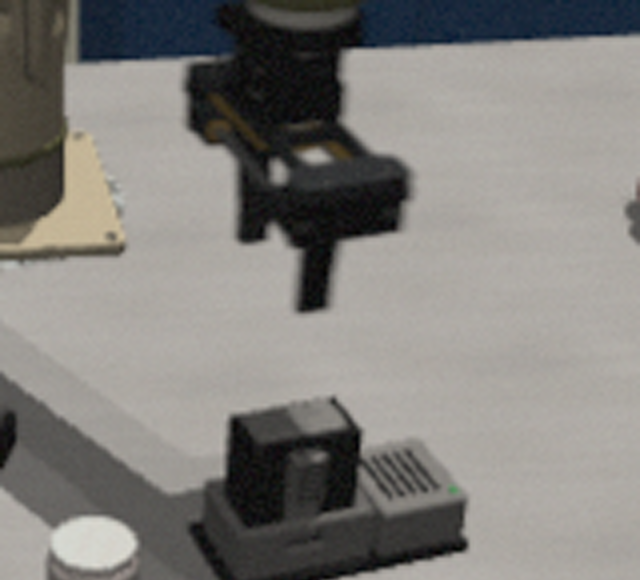

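The picture shows the gripper above the pack (pack top near (295,420), fingers at (315,280)), with the jaws along the tab axis. Going down next.

{"api": "jog_arm", "payload": {"commands": [{"translation": [4, 7, -20], "twist": 0}, {"translation": [5, 7, -30], "twist": 0}, {"translation": [0, 0, -20], "twist": 0}, {"translation": [0, 0, -10], "twist": 0}, {"translation": [0, 0, 0], "twist": 0}]}}

```text
time: 3.0
ee_pos: [0.555, 0.157, 0.1416]
eef_rot: [0.704, 0.064, -0.065, -0.704]
ft_force: [-0.6, -0.3, 0.6]
width: 0.0872
```

```bash
for i in 1 2 3; do python3 st.py; done
python3 - <<'E'
from h import *
s=grab("scene",1);t=grab("top",1)
a=cv2.resize(s["img"][170:280,320:440],None,fx=5,fy=5,interpolation=cv2.INTER_CUBIC)[:,:,::-1];cv2.imwrite("pics/d2.png",np.uint8(np.clip(a,0,255)))
E
```

```text
3.0 [555.03 156.96 141.58] yaw 0.1834 tilt [-0.0019 -0.0006] F [-0.56 -0.3   0.56] T [ 0.02 -0.18  0.04] w 87.22
3.0 [555.03 156.96 141.58] yaw 0.1834 tilt [-0.0019 -0.0006] F [-0.56 -0.3   0.56] T [ 0.02 -0.18  0.04] w 87.22
3.0 [555.03 156.96 141.58] yaw 0.1834 tilt [-0.0019 -0.0006] F [-0.56 -0.3   0.56] T [ 0.02 -0.18  0.04] w 87.22
```

View pics/d2.png

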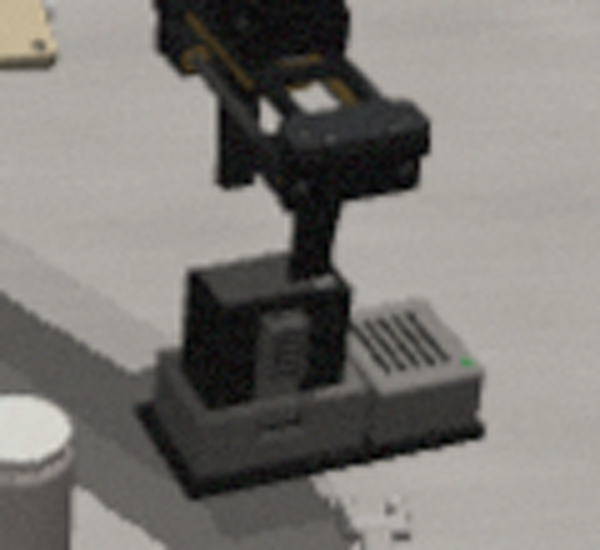

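Run:
```python
from h import *
s=camera("scene")
y=.184;X=np.array([np.cos(y),np.sin(y),0]);Y=np.array([-np.sin(y),np.cos(y),0])
e=np.array([.555,.157,.1416])
print("tip",proj(s,e+X*.048),proj(s,e-X*.048))
C=np.array([.5562,.1592,0])
for z,o in((.1,.031),):
  for b in(-12,0,12):print("padtop",b,proj(s,C+X*o+Y*b/1e3+[0,0,z]))
for a in((23,40),(23,-40),(-23,40),(-23,-40)):print("pack top",a,proj(s,C+X*a[0]/1e3+Y*a[1]/1e3+[0,0,.110]))
g=s["img"].astype(float)
a=cv2.resize(g[195:265,340:420],None,fx=8,fy=8,interpolation=cv2.INTER_CUBIC)[:,:,::-1];cv2.imwrite("pics/d3.png",np.uint8(np.clip(a*2,0,255)))
```

```text
tip [380.72455028 224.19066622] [366.39657411 205.83956319]
padtop -12 [373.69270725 234.51710138]
padtop 0 [377.747702   233.72768915]
padtop 12 [381.78323145 232.94206635]
pack top (23, 40) [390.20740479 226.53772544]
pack top (23, -40) [363.22723956 231.71310714]
pack top (-23, 40) [383.14452545 217.74439019]
pack top (-23, -40) [356.75998389 222.6457565 ]
```

View pics/d3.png

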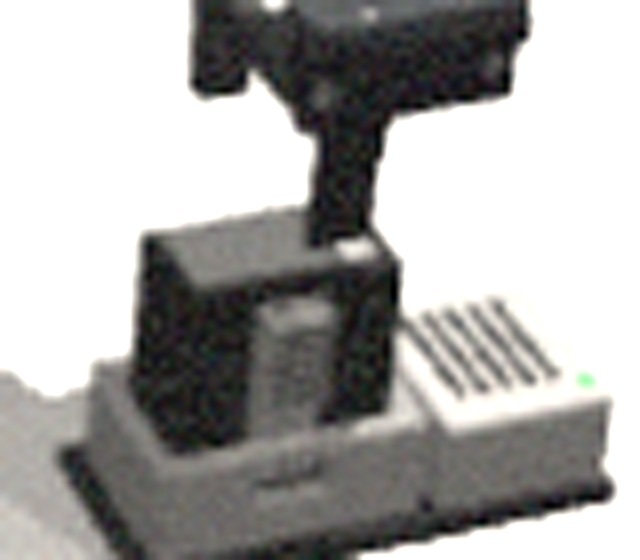

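{"api": "jog_arm", "payload": {"commands": [{"translation": [1, 0, -20], "twist": 0}, {"translation": [0.5, 0, -20], "twist": 0}, {"translation": [0, 0, -20], "twist": 0}, {"translation": [0, 0, -13], "twist": 0}, {"translation": [0, 0, -5], "twist": 0}, {"translation": [0, 0, 0], "twist": 0}, {"translation": [0, 0, 0], "twist": 0}]}}

```text
time: 3.85
ee_pos: [0.5577, 0.1579, 0.0656]
eef_rot: [-0.704, -0.065, 0.064, 0.704]
ft_force: [-0.2, -0.2, 0.6]
width: 0.087
```

```bash
python3 st.py
python3 - <<'E'
from h import *
for n,w in(("scene",(340,420,195,265)),("top",(225,305,215,285))):
  g=camera(n)["img"].astype(float)
  a=cv2.resize(g[w[2]:w[3],w[0]:w[1]],None,fx=8,fy=8,interpolation=cv2.INTER_CUBIC)[:,:,::-1];cv2.imwrite(f"pics/e_{n}.png",np.uint8(np.clip(a*1.8,0,255)))
E
```

```text
3.85 [557.75 157.94  65.61] yaw 0.1840 tilt [0.0014 0.0004] F [-0.16 -0.18  0.62] T [ 0.02 -0.09 -0.03] w 86.96
```

View pics/e_scene.png

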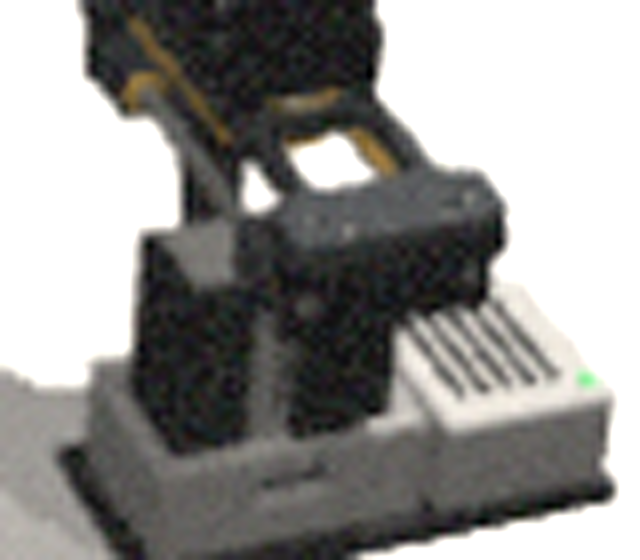

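View pics/e_top.png

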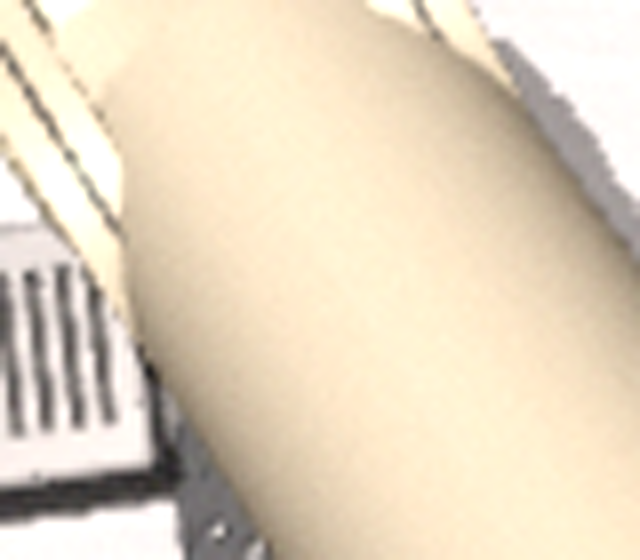

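The finger lies over the tab pad (pad at crop (290,370)), so the heights are right. The top view is blocked by the arm. I'll try a soft close to check centring.

{"api": "jog_arm", "payload": {"commands": [{"translation": [0, 0, 0], "twist": 0}, {"translation": [0, 0, 0], "twist": 0}, {"translation": [0, 0, 0], "twist": 0}, {"translation": [0, 0, 0], "twist": 0}, {"translation": [0, 0, 0], "twist": 0}], "grip": 1, "grip_force": 3}}

```text
time: 4.45
ee_pos: [0.5585, 0.158, 0.0653]
eef_rot: [-0.704, -0.066, 0.064, 0.704]
ft_force: [5.6, 1.5, -2.3]
width: 0.0567
```

```bash
python3 st.py
```

```text
4.45 [558.51 158.01  65.31] yaw 0.1839 tilt [0.003 0.001] F [ 5.56  1.49 -2.26] T [ 0.3  -1.45  0.01] w 56.71
```

{"api": "jog_arm", "payload": {"commands": [{"translation": [0.5, 0.1, 0], "twist": 0}, {"translation": [0.5, 0.1, 0], "twist": 0}, {"translation": [0, 0, 0], "twist": 0}, {"translation": [0, 0, 0], "twist": 0}]}}

```text
time: 4.85
ee_pos: [0.5594, 0.1582, 0.0652]
eef_rot: [-0.704, -0.066, 0.064, 0.704]
ft_force: [5.3, 1.3, 0.5]
width: 0.0554
```

```bash
python3 st.py
```

```text
4.85 [559.38 158.15  65.21] yaw 0.1838 tilt [0.0027 0.0009] F [5.27 1.35 0.51] T [ 0.26 -1.45  0.04] w 55.44
```

{"api": "jog_arm", "payload": {"commands": [{"translation": [0.5, 0.1, 0], "twist": 0}, {"translation": [0.5, 0.1, 0], "twist": 0}, {"translation": [0, 0, 0], "twist": 0}, {"translation": [0, 0, 0], "twist": 0}]}}

```text
time: 5.25
ee_pos: [0.5596, 0.1582, 0.0649]
eef_rot: [-0.704, -0.065, 0.065, 0.704]
ft_force: [4.1, -0.1, 3.0]
width: 0.0544
```

```bash
python3 st.py
```

```text
5.25 [559.6  158.19  64.91] yaw 0.1839 tilt [0.0011 0.0003] F [ 4.07 -0.15  3.03] T [ 0.18 -1.31  0.02] w 54.36
```

{"api": "jog_arm", "payload": {"commands": [{"translation": [-0.7, -0.1, 0], "twist": 0}, {"translation": [-0.7, -0.1, 0], "twist": 0}, {"translation": [-0.7, -0.2, 0], "twist": 0}, {"translation": [-0.6, -0.1, 0], "twist": 0}, {"translation": [0, 0, 0], "twist": 0}, {"translation": [0, 0, 0], "twist": 0}], "grip": 1, "grip_force": 16}}

```text
time: 5.85
ee_pos: [0.5571, 0.1577, 0.0645]
eef_rot: [-0.704, -0.066, 0.064, 0.704]
ft_force: [8.2, 2.5, -2.6]
width: 0.0475
```

```bash
python3 st.py
```

```text
5.85 [557.12 157.73  64.49] yaw 0.1839 tilt [0.0016 0.0008] F [ 8.22  2.55 -2.64] T [ 0.49 -2.17 -0.03] w 47.53
```

{"api": "jog_arm", "payload": {"commands": [{"translation": [0.5, 0.1, 0], "twist": 0}, {"translation": [0.3, 0.1, 0], "twist": 0}, {"translation": [0, 0, 0], "twist": 0}, {"translation": [0, 0, 0], "twist": 0}], "grip_force": 25}}

```text
time: 6.25
ee_pos: [0.5572, 0.1578, 0.0645]
eef_rot: [-0.704, -0.065, 0.065, 0.704]
ft_force: [4.6, 1.1, 0.2]
width: 0.0472
```

```bash
python3 st.py
```

```text
6.25 [557.18 157.76  64.46] yaw 0.1841 tilt [0. 0.] F [4.62 1.13 0.21] T [ 0.21 -1.29  0.06] w 47.18
```

{"api": "jog_arm", "payload": {"commands": [{"translation": [0.5, 0.1, 0], "twist": 0}, {"translation": [0.4, 0.1, 0], "twist": 0}, {"translation": [0, 0, 0], "twist": 0}, {"translation": [0, 0, 0], "twist": 0}], "grip_force": 32}}

```text
time: 6.65
ee_pos: [0.5573, 0.1578, 0.0644]
eef_rot: [0.704, 0.064, -0.066, -0.704]
ft_force: [-1.8, -1.0, 6.0]
width: 0.0471
```

```bash
python3 st.py
```

```text
6.65 [557.28 157.82  64.45] yaw 0.1842 tilt [-0.0017 -0.0007] F [-1.8  -1.01  5.96] T [-0.27  0.33  0.01] w 47.06
```

{"api": "jog_arm", "payload": {"commands": [{"translation": [0, 0, 1], "twist": 0}, {"translation": [0, 0, 1], "twist": 0}, {"translation": [0, 0, 1], "twist": 0}, {"translation": [0, 0, 1.5], "twist": 0}, {"translation": [0, 0, 1.5], "twist": 0}, {"translation": [0, 0, 0], "twist": 0}]}}

```text
time: 7.25
ee_pos: [0.5582, 0.1581, 0.0708]
eef_rot: [-0.704, -0.065, 0.065, 0.704]
ft_force: [0.6, 0.0, -2.8]
width: 0.0469
```

```bash
python3 st.py
```

```text
7.25 [558.19 158.06  70.76] yaw 0.1840 tilt [0.0002 0.0001] F [ 0.56  0.01 -2.78] T [ 0.06 -0.05  0.02] w 46.94
```

{"api": "jog_arm", "payload": {"commands": [{"translation": [0, 0, 3], "twist": 0}, {"translation": [0, 0, 4], "twist": 0}, {"translation": [0, 0, 4], "twist": 0}, {"translation": [0, 0, 4], "twist": 0}]}}

```text
time: 7.65
ee_pos: [0.5582, 0.158, 0.0861]
eef_rot: [-0.704, -0.065, 0.065, 0.704]
ft_force: [-0.2, 0.1, -2.9]
width: 0.0474
```

```bash
python3 st.py
python3 - <<'E'
from h import *
for n,w in(("scene",(340,420,195,265)),):
  g=camera(n)["img"].astype(float)
  a=cv2.resize(g[w[2]:w[3],w[0]:w[1]],None,fx=8,fy=8,interpolation=cv2.INTER_CUBIC)[:,:,::-1];cv2.imwrite(f"pics/f_{n}.png",np.uint8(np.clip(a*1.8,0,255)))
E
```

```text
7.65 [558.22 158.04  86.08] yaw 0.1840 tilt [0.0003 0.0001] F [-0.17  0.06 -2.94] T [ 0.05 -0.17 -0.  ] w 47.44
```

View pics/f_scene.png

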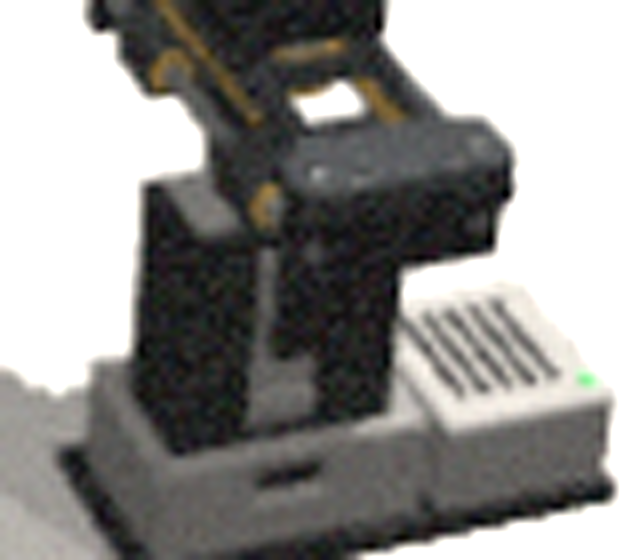

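{"api": "jog_arm", "payload": {"commands": [{"translation": [0, 0, 10], "twist": 0}, {"translation": [0, 0, 20], "twist": 0}, {"translation": [0, 0, 30], "twist": 0}, {"translation": [0, 0, 30], "twist": 0}, {"translation": [-3, -10, 20], "twist": -0.01}, {"translation": [-5, -22, 0], "twist": -0.02}, {"translation": [-6, -32, 0], "twist": -0.03}, {"translation": [-7, -34, 0], "twist": -0.03}, {"translation": [-7, -34, 0], "twist": -0.03}, {"translation": [-7, -34, 0], "twist": -0.03}, {"translation": [-7, -34, 0], "twist": -0.03}, {"translation": [-7, -34, 0], "twist": -0.03}, {"translation": [-7, -34, 0], "twist": -0.03}, {"translation": [-7, -34, 0], "twist": -0.03}, {"translation": [-7, -34, 0], "twist": -0.03}, {"translation": [-6, -26, 0], "twist": -0.03}, {"translation": [-4, -18, 0], "twist": -0.02}, {"translation": [-1, -9, 0], "twist": 0.004}, {"translation": [0, 0, 0], "twist": 0}, {"translation": [0, 0, 0], "twist": 0}]}}

```text
time: 9.7
ee_pos: [0.4778, -0.2294, 0.1956]
eef_rot: [-0.705, 0.056, -0.056, 0.705]
ft_force: [1.3, 0.4, -3.6]
width: 0.0473
```

```bash
python3 st.py
```

```text
9.7 [ 477.76 -229.41  195.58] yaw -0.1597 tilt [0.0003 0.0009] F [ 1.27  0.36 -3.57] T [-0.   -0.1  -0.02] w 47.26
```

{"api": "jog_arm", "payload": {"commands": [{"translation": [-0.4, -0.7, -15], "twist": 0}, {"translation": [-0.4, -0.8, -25], "twist": 0}, {"translation": [0, 0, -20], "twist": 0}, {"translation": [0, 0, -9], "twist": 0}, {"translation": [0, 0, 0], "twist": 0}, {"translation": [0, 0, 0], "twist": 0}]}}

```text
time: 10.3
ee_pos: [0.4768, -0.2322, 0.127]
eef_rot: [0.705, -0.057, 0.057, -0.705]
ft_force: [-0.1, -1.1, -2.7]
width: 0.0466
```

```bash
python3 st.py
python3 - <<'E'
from h import *
for n,w in(("scene",(200,300,185,260)),("top",(370,470,240,315))):
  c=grab(n,2);np.save(f"L_{n}.npy",c,allow_pickle=True);g=c["img"]
  a=cv2.resize(g[w[2]:w[3],w[0]:w[1]],None,fx=8,fy=8,interpolation=cv2.INTER_CUBIC)[:,:,::-1];cv2.imwrite(f"pics/g_{n}.png",np.uint8(np.clip(a*1.8,0,255)))
E
```

```text
10.3 [ 476.81 -232.17  127.05] yaw -0.1612 tilt [ 0.0007 -0.0001] F [-0.05 -1.06 -2.68] T [-0.02 -0.11  0.02] w 46.64
```

View pics/g_scene.png

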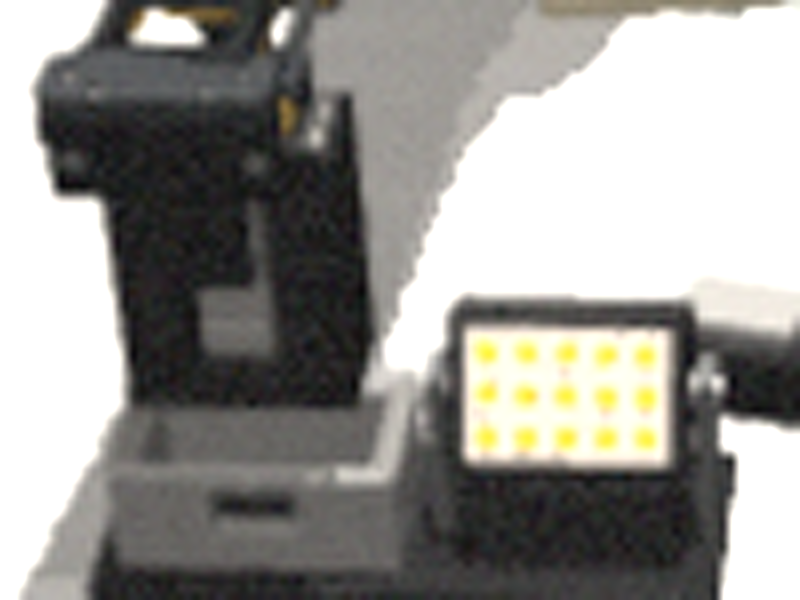

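View pics/g_top.png

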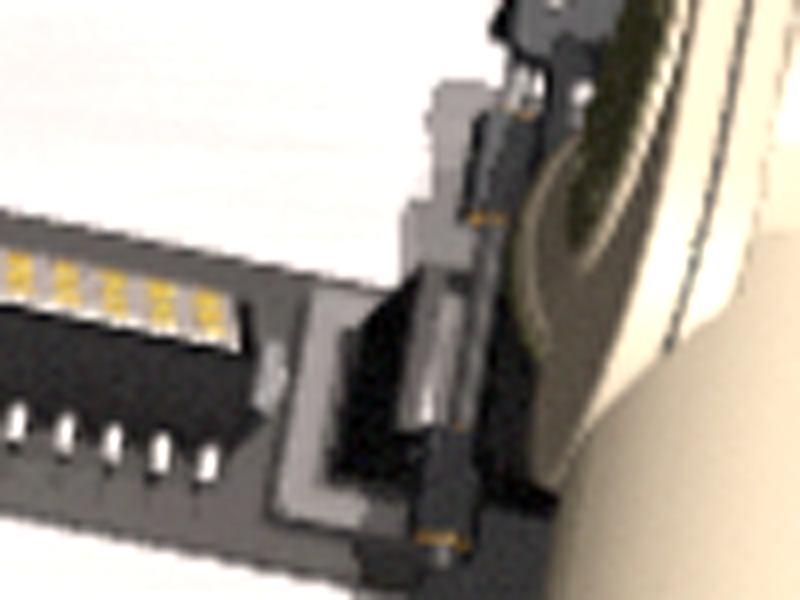

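Run:
```python
from h import *
s=np.load("L_scene.npy",allow_pickle=True).item()
y=-.161;X=np.array([np.cos(y),np.sin(y),0]);Y=np.array([-np.sin(y),np.cos(y),0])
f=lambda p:np.round((np.array(p)-[200,185]+.5)*8-.5,1)
C=np.array([.4757,-.2292,0])
for z in(.0706,.1006):
  for b in(-40,40):print("pack front edge",z,b,f(proj(s,C+X*.023+Y*b/1e3+[0,0,z])))
  for b in(40,):print("pack back edge",z,b,f(proj(s,C-X*.023+Y*b/1e3+[0,0,z])))
for b in(-50.5,50.5):print("rim front",b,f(proj(s,C+X*.0335+Y*b/1e3+[0,0,.052])))
for b in(-12,12): print("pad low",b,f(proj(s,C+X*.025+Y*b/1e3+[0,0,.0706+.054])))
# measured edges
c=lambda x,y:cr(x,y,8,200,185)
for n,a,b in(("packL",c(116,230),c(130,390)),("packR",c(362,230),c(370,385)),("packBot",c(140,404),c(350,404)),("rimF",c(115,470),c(330,475)),("rimL",c(108,480),c(110,550)),("rimR",c(407,480),c(403,560))):
  e=edge(s,a,b,2.5);
  v=e[1];
  print(n,"through",f(e[0]),"dir",np.round(v,3),"res",round(float(e[2]),2))
```

```text
pack front edge 0.0706 -40 [135.9 400.7]
pack front edge 0.0706 40 [364.1 404.8]
pack back edge 0.0706 40 [382.4 330.7]
pack front edge 0.1006 -40 [125.8 329.9]
pack front edge 0.1006 40 [356.9 334. ]
pack back edge 0.1006 40 [375.7 260.8]
rim front -50.5 [106.5 460.8]
rim front 50.5 [394. 466.]
pad low -12 [198.2 276.5]
pad low 12 [268.3 277.7]
packL through [116.7 310.9] dir [0.15  0.989] res 0.1
packR through [371.6 306.2] dir [0.099 0.995] res 0.15
packBot through [258.8 407.7] dir [1.    0.011] res 0.08
rimF through [216.5 476.5] dir [0.975 0.222] res 0.72
rimL through [106.3 512.1] dir [ 0.162 -0.987] res 0.15
rimR through [411.  514.2] dir [0.587 0.809] res 0.86
```

Run:
```python
from h import *
f=lambda p:np.round((np.array(p)-[200,185]+.5)*8-.5,1)
c=lambda x,y:cr(x,y,8,200,185)
y=-.161;X=np.array([np.cos(y),np.sin(y),0]);Y=np.array([-np.sin(y),np.cos(y),0]);C=np.array([.4757,-.2292,0])
for nm in("s.npy","L_scene.npy"):
  s=np.load(nm,allow_pickle=True).item()
  for n,a,b in(("rimL",c(108,485),c(118,550)),("rimF",c(120,471),c(300,475)),("rimR",c(404,485),c(400,550)),("winTop",c(220,495),c(290,498))):
    e=edge(s,a,b,1.5);print(nm,n,f(e[0]),np.round(e[1],3),round(float(e[2]),2))
for z in(.052,.035):
  for b in(-50.5,50.5):print("pred rim",z,b,f(proj(s,C+X*.0335+Y*b/1e3+[0,0,z])))
g=np.load("s.npy",allow_pickle=True).item()["img"][185:260,200:300]
cv2.imwrite("pics/h.png",np.uint8(np.clip(1.8*cv2.resize(g,None,fx=8,fy=8,interpolation=cv2.INTER_CUBIC)[:,:,::-1],0,255)))
```

```text
s.npy rimL [108.1 514.2] [ 0.043 -0.999] 0.13
s.npy rimF [222.9 464.7] [1.    0.015] 0.02
s.npy rimR [398.3 511. ] [0.3   0.954] 0.32
s.npy winTop [257.  488.7] [0.999 0.034] 0.02
L_scene.npy rimL [107.8 520.7] [ 0.015 -1.   ] 0.27
L_scene.npy rimF [210.5 464.6] [1.    0.014] 0.04
L_scene.npy rimR [399.  514.3] [0.248 0.969] 0.32
L_scene.npy winTop [250.2 492.5] [ 0.994 -0.105] 0.25
pred rim 0.052 -50.5 [106.5 460.8]
pred rim 0.052 50.5 [394. 466.]
pred rim 0.035 -50.5 [112.3 499.6]
pred rim 0.035 50.5 [397.8 504.8]
```

View pics/h.png

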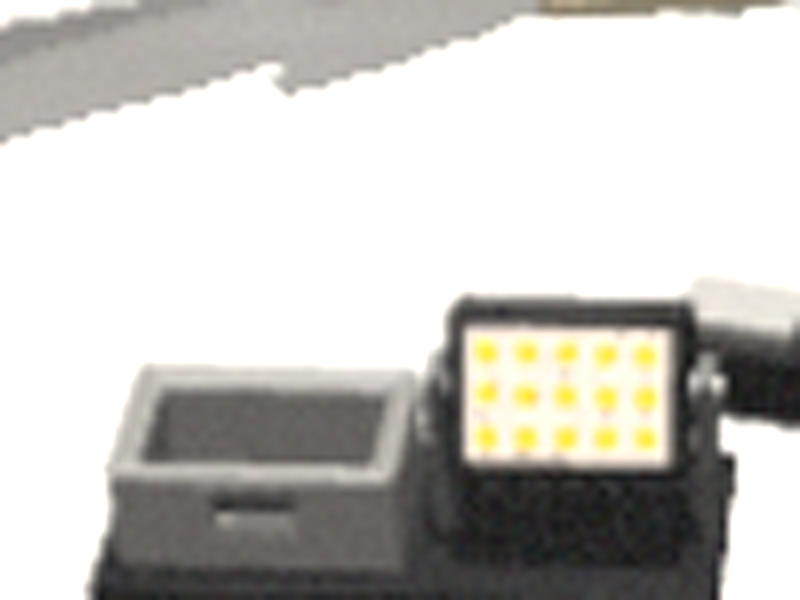

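The scene view shows the pack upright over the bay (bottom edge at row 405, columns 132-365), tab on the window side like the bay's window (215-297, 510). It sits about 1.5 mm to -y, so I'll correct that and lower with force checks.

{"api": "jog_arm", "payload": {"commands": [{"translation": [0.2, 1.3, -6], "twist": 0}, {"translation": [0, 0, -6], "twist": 0}, {"translation": [0, 0, -4], "twist": 0}, {"translation": [0, 0, 0], "twist": 0}]}}

```text
time: 10.9
ee_pos: [0.476, -0.231, 0.1097]
eef_rot: [-0.705, 0.058, -0.057, 0.705]
ft_force: [0.1, 0.3, -3.5]
width: 0.0466
```

```bash
python3 st.py
```

```text
10.9 [ 476.02 -231.    109.66] yaw -0.1620 tilt [-0.0012  0.0007] F [ 0.1   0.31 -3.52] T [-0.02 -0.11 -0.07] w 46.61
```

{"api": "jog_arm", "payload": {"commands": [{"translation": [0, 0, -2], "twist": 0}, {"translation": [0, 0, -2], "twist": 0}, {"translation": [0, 0, -2], "twist": 0}, {"translation": [0, 0, 0], "twist": 0}]}}

```text
time: 11.3
ee_pos: [0.4764, -0.2312, 0.1043]
eef_rot: [-0.705, 0.057, -0.057, 0.705]
ft_force: [-0.9, 0.3, -3.6]
width: 0.0469
```

```bash
python3 st.py
```

```text
11.3 [ 476.38 -231.16  104.31] yaw -0.1620 tilt [-0.0003  0.0002] F [-0.89  0.32 -3.55] T [-0.01 -0.13  0.05] w 46.89
```

{"api": "jog_arm", "payload": {"commands": [{"translation": [0, 0, -1.5], "twist": 0}, {"translation": [0, 0, -1.5], "twist": 0}, {"translation": [0, 0, 0], "twist": 0}]}}

```text
time: 11.6
ee_pos: [0.4764, -0.2312, 0.1014]
eef_rot: [-0.705, 0.057, -0.057, 0.705]
ft_force: [0.3, -0.4, -3.6]
width: 0.0471
```

```bash
python3 st.py
```

```text
11.6 [ 476.41 -231.2   101.36] yaw -0.1621 tilt [-0.0002  0.0002] F [ 0.31 -0.42 -3.62] T [ 0.02 -0.09  0.02] w 47.12
```

{"api": "jog_arm", "payload": {"commands": [{"translation": [0, 0, -1.5], "twist": 0}, {"translation": [0, 0, -1.5], "twist": 0}, {"translation": [0, 0, 0], "twist": 0}]}}

```text
time: 11.9
ee_pos: [0.4764, -0.2312, 0.0983]
eef_rot: [-0.705, 0.057, -0.057, 0.705]
ft_force: [-0.1, -0.1, -3.1]
width: 0.0468
```

```bash
python3 st.py
```

```text
11.9 [ 476.39 -231.16   98.32] yaw -0.1620 tilt [-0.0002  0.0002] F [-0.09 -0.09 -3.08] T [-0.02 -0.13 -0.01] w 46.80
```

{"api": "jog_arm", "payload": {"commands": [{"translation": [0, 0, -2], "twist": 0}, {"translation": [0, 0, -2], "twist": 0}, {"translation": [0, 0, -2], "twist": 0}, {"translation": [0, 0, -2], "twist": 0}]}}

```text
time: 12.3
ee_pos: [0.4765, -0.2312, 0.0904]
eef_rot: [-0.705, 0.057, -0.057, 0.705]
ft_force: [0.1, 0.8, -3.8]
width: 0.0473
```

```bash
python3 st.py
```

```text
12.3 [ 476.49 -231.21   90.35] yaw -0.1620 tilt [0.     0.0001] F [ 0.12  0.81 -3.81] T [-0.04 -0.15 -0.03] w 47.25
```

{"api": "jog_arm", "payload": {"commands": [{"translation": [0, 0, -2], "twist": 0}, {"translation": [0, 0, -2], "twist": 0}, {"translation": [0, 0, -2], "twist": 0}, {"translation": [0, 0, -2], "twist": 0}]}}

```text
time: 12.7
ee_pos: [0.4765, -0.2312, 0.0824]
eef_rot: [0.705, -0.057, 0.057, -0.705]
ft_force: [1.1, 0.1, -3.8]
width: 0.0469
```

```bash
python3 st.py
```

```text
12.7 [ 476.54 -231.21   82.42] yaw -0.1620 tilt [ 0.0001 -0.    ] F [ 1.06  0.13 -3.82] T [-0.01 -0.1  -0.  ] w 46.88
```

{"api": "jog_arm", "payload": {"commands": [{"translation": [0, 0, -2], "twist": 0}, {"translation": [0, 0, -2], "twist": 0}, {"translation": [0, 0, -2], "twist": 0}, {"translation": [0, 0, -2], "twist": 0}]}}

```text
time: 13.1
ee_pos: [0.4765, -0.2312, 0.0744]
eef_rot: [-0.705, 0.057, -0.057, 0.705]
ft_force: [0.3, 0.3, -3.5]
width: 0.0473
```

```bash
python3 st.py
```

```text
13.1 [ 476.54 -231.2    74.4 ] yaw -0.1620 tilt [0.0001 0.    ] F [ 0.31  0.34 -3.47] T [-0.03 -0.1   0.03] w 47.30
```

{"api": "jog_arm", "payload": {"commands": [{"translation": [0, 0, -2], "twist": 0}, {"translation": [0, 0, -2], "twist": 0}, {"translation": [0, 0, -1], "twist": 0}, {"translation": [0, 0, 0], "twist": 0}]}}

```text
time: 13.5
ee_pos: [0.4764, -0.2312, 0.0694]
eef_rot: [-0.705, 0.057, -0.057, 0.705]
ft_force: [0.2, 0.3, -4.3]
width: 0.0469
```

```bash
python3 st.py
```

```text
13.5 [ 476.42 -231.21   69.41] yaw -0.1621 tilt [-0.0002  0.0001] F [ 0.15  0.25 -4.29] T [ 0.1  -0.13 -0.  ] w 46.91
```

{"api": "jog_arm", "payload": {"commands": [{"translation": [0, 0, -1], "twist": 0}, {"translation": [0, 0, -1], "twist": 0}, {"translation": [0, 0, -1], "twist": 0}, {"translation": [0, 0, 0], "twist": 0}]}}

```text
time: 13.9
ee_pos: [0.4765, -0.2312, 0.0664]
eef_rot: [-0.705, 0.057, -0.057, 0.705]
ft_force: [0.2, 0.9, -3.8]
width: 0.047
```

```bash
python3 st.py
```

```text
13.9 [ 476.45 -231.17   66.44] yaw -0.1619 tilt [-0.0001  0.0001] F [ 0.24  0.89 -3.75] T [-0.03 -0.1   0.03] w 47.01
```

{"api": "jog_arm", "payload": {"commands": [{"translation": [0, 0, -1], "twist": 0}, {"translation": [0, 0, -0.5], "twist": 0}, {"translation": [0, 0, 0], "twist": 0}]}}

```text
time: 14.2
ee_pos: [0.4765, -0.2312, 0.065]
eef_rot: [-0.705, 0.057, -0.057, 0.705]
ft_force: [1.1, 0.9, -2.6]
width: 0.0466
```

```bash
python3 st.py
```

```text
14.2 [ 476.46 -231.2    64.98] yaw -0.1620 tilt [-0.0001  0.0001] F [ 1.06  0.9  -2.62] T [ 0.03 -0.04 -0.01] w 46.56
```

{"api": "jog_arm", "payload": {"commands": [{"translation": [0, 0, -0.5], "twist": 0}, {"translation": [0, 0, -0.5], "twist": 0}, {"translation": [0, 0, 0], "twist": 0}]}}

```text
time: 14.5
ee_pos: [0.4766, -0.2312, 0.0644]
eef_rot: [0.705, -0.057, 0.057, -0.705]
ft_force: [-1.6, 0.6, 2.3]
width: 0.0473
```

```bash
python3 st.py
```

```text
14.5 [ 476.6  -231.21   64.39] yaw -0.1620 tilt [ 0.0001 -0.0002] F [-1.61  0.58  2.32] T [0.18 0.52 0.01] w 47.30
```

Contact with the floor has begun, at the same TCP height as in the charger. Next a little gentle pressure.

{"api": "jog_arm", "payload": {"commands": [{"translation": [0, 0, -0.5], "twist": 0}, {"translation": [0, 0, -0.5], "twist": 0}, {"translation": [0, 0, 0], "twist": 0}]}}

```text
time: 14.8
ee_pos: [0.4766, -0.2312, 0.0644]
eef_rot: [0.705, -0.057, 0.057, -0.705]
ft_force: [-6.6, 3.4, 15.2]
width: 0.047
```

```bash
python3 st.py
```

```text
14.8 [ 476.65 -231.24   64.36] yaw -0.1621 tilt [-0.     -0.0006] F [-6.63  3.39 15.21] T [ 0.73  1.76 -0.05] w 47.05
```

{"api": "jog_arm", "payload": {"commands": [{"translation": [0, 0, 0.5], "twist": 0}, {"translation": [0, 0, 0.3], "twist": 0}, {"translation": [0, 0, 0], "twist": 0}], "grip_force": 20}}

```text
time: 15.1
ee_pos: [0.4768, -0.2313, 0.0643]
eef_rot: [0.705, -0.057, 0.057, -0.705]
ft_force: [-2.6, 1.7, 6.1]
width: 0.0472
```

{"api": "jog_arm", "payload": {"commands": [{"translation": [0, 0, 0], "twist": 0}, {"translation": [0, 0, 0], "twist": 0}, {"translation": [0, 0, 0], "twist": 0}, {"translation": [0, 0, 0], "twist": 0}, {"translation": [0, 0, 0], "twist": 0}, {"translation": [0, 0, 0], "twist": 0}], "grip": 0}}

```text
time: 15.7
ee_pos: [0.4763, -0.2311, 0.0637]
eef_rot: [-0.705, 0.057, -0.057, 0.705]
ft_force: [1.1, 0.5, 0.7]
width: 0.0841
```

```bash
python3 st.py
```

```text
15.7 [ 476.32 -231.14   63.68] yaw -0.1621 tilt [-0.0004  0.0002] F [1.08 0.45 0.71] T [-0.02 -0.12 -0.01] w 84.10
```

{"api": "jog_arm", "payload": {"commands": [{"translation": [0, 0, 3], "twist": 0}, {"translation": [0, 0, 8], "twist": 0}, {"translation": [0, 0, 20], "twist": 0}, {"translation": [0, 0, 30], "twist": 0}, {"translation": [0, 0, 40], "twist": 0}, {"translation": [0, 0, 30], "twist": 0}, {"translation": [-5, 20, 20], "twist": 0}, {"translation": [0, 30, 0], "twist": 0}, {"translation": [0, 40, 0], "twist": 0}, {"translation": [0, 40, 0], "twist": 0}, {"translation": [0, 40, 0], "twist": 0}, {"translation": [0, 40, 0], "twist": 0}, {"translation": [0, 40, 0], "twist": 0}, {"translation": [0, 40, 0], "twist": 0}, {"translation": [0, 30, 0], "twist": 0}, {"translation": [0, 20, 0], "twist": 0}, {"translation": [0, 0, 0], "twist": 0}]}}

```text
time: 17.4
ee_pos: [0.4711, 0.1121, 0.2157]
eef_rot: [-0.705, 0.055, -0.056, 0.705]
ft_force: [0.2, -0.0, -1.4]
width: 0.0868
```

```bash
python3 st.py
python3 - <<'E'
from h import *
for n,w in(("scene",(200,300,185,260)),("top",(370,470,240,315))):
  c=grab(n,2);np.save(f"F_{n}.npy",c,allow_pickle=True);g=c["img"]
  a=cv2.resize(g[w[2]:w[3],w[0]:w[1]],None,fx=8,fy=8,interpolation=cv2.INTER_CUBIC)[:,:,::-1];cv2.imwrite(f"pics/i_{n}.png",np.uint8(np.clip(a*1.8,0,255)))
s=np.load("F_scene.npy",allow_pickle=True).item();t=np.load("F_top.npy",allow_pickle=True).item()
C=np.array([.4757,-.2292,0]);y=-.162;X=np.array([np.cos(y),np.sin(y),0]);Y=np.array([-np.sin(y),np.cos(y),0])
for c,o in((s,(200,185)),(t,(370,240))):
  f=lambda p:np.round((np.array(p)-o+.5)*8-.5)
  print("top corners",[f(proj(c,C+X*a+Y*b+[0,0,.11])).tolist() for a,b in((.023,-.04),(.023,.04),(-.023,.04),(-.023,-.04))])
  for d in(.031,.025):print("pad top",d,[f(proj(c,C+X*d+Y*b+[0,0,.1])).tolist() for b in(-.012,.012)])
E
```

```text
17.4 [471.08 112.12 215.71] yaw -0.1570 tilt [0.001  0.0008] F [ 0.23 -0.02 -1.44] T [-0.03 -0.11 -0.  ] w 86.80
top corners [[122.0, 307.0], [355.0, 311.0], [374.0, 239.0], [148.0, 235.0]]
pad top 0.031 [[203.0, 346.0], [272.0, 347.0]]
pad top 0.025 [[206.0, 336.0], [275.0, 337.0]]
top corners [[659.0, 349.0], [378.0, 293.0], [351.0, 452.0], [634.0, 509.0]]
pad top 0.031 [[558.0, 307.0], [475.0, 290.0]]
pad top 0.025 [[555.0, 328.0], [471.0, 311.0]]
```

View pics/i_scene.png

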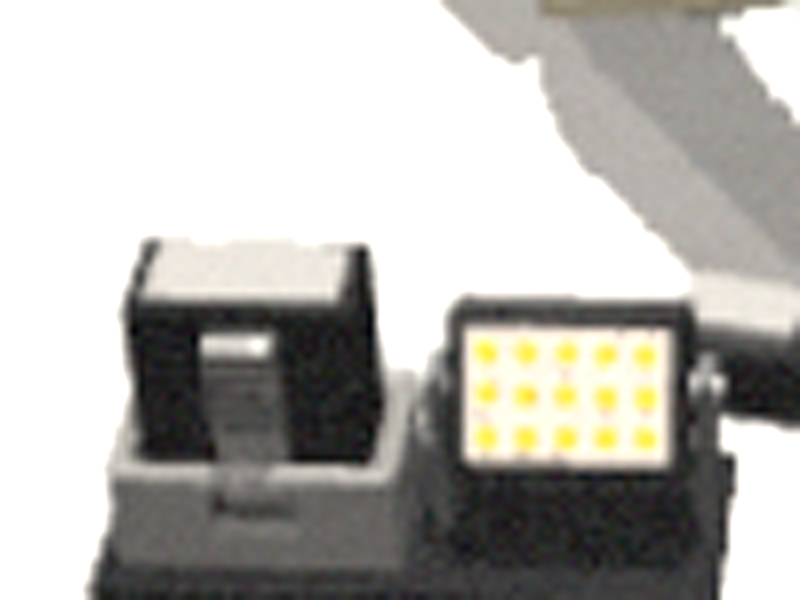

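View pics/i_top.png

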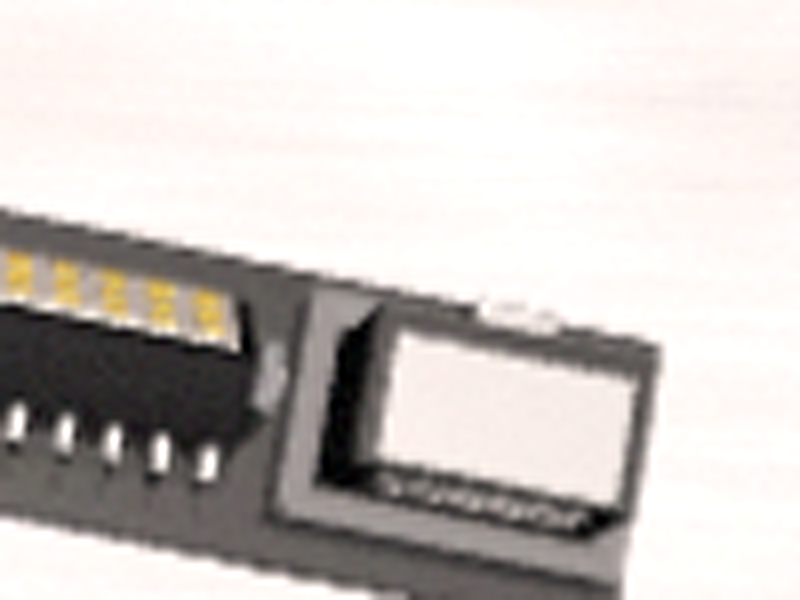

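Both views agree with the pack fully home. Its top corners are at the predicted scene pixels ((122,307) and (355,311) predicted), and the pad top sits at rows 333-355, its outer edge at or past the predicted "out" position. The catch fills the window at (250,505), and the robot is clear.

```bash
python3 -c "
from bench import *
print(close_job())"
```

```text
the job is handed in; nothing more can be done
None
```

The charged pack is in the work light's bay with its tab on the window side. I handed the job in at about 17.5 s of the 51 s allowed; no verdict came back.

**What I did:** I located both bays by fitting edges in the two camera views. I pinched the tab and the opposite face and trimmed the arm until the side force was nearly zero. The pack then lifted out with the tab held in. I lowered it into the light in small force-checked steps, released it and moved the arm well away.

**Last checks:**
- **Seating:** the pack touched the floor at the same tool height as in the charger, 64.4 mm. I then pressed with about 15 N and it went no lower.
- **Forces:** side readings when I checked stayed under about 9 N while pressing the tab and under about 8 N while seating. Lowering into the bay showed no contact until the floor. Grip force was at most 32 N per finger.
- **Tab and catch:** in the final scene picture the tab pad stands out and the catch shows in the window. The top view also shows the pad proud of the case.

**What disagreed:** above the bay, the pack's outline put it about 2 mm to one side, while the tab put it centred. I moved it 1.3 mm, and it then went in without contact. In the last scene picture the pad's lower edge read a few enlarged pixels beyond the predicted "out" position. That suggests it is out, but I did not measure its travel directly. I did not check the bystanders in a final picture; nothing was touched that the force readings showed.

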